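# Unpile a power-supply kit and lay each part in its nest

## Task

The parts of a power supply have been left piled up on its aluminium case. Take the pile apart and lay the kit out: set each part, upright as it stands now, into the nest of its own shape - the capacitor into the small round one, the heat sink into the small oblong one, the toroid into the large round one, the square transformer into the square one, and last the case into the long one - so that each lies flat on its nest's floor inside the rim. Set them down gently rather than dropping them, and let nothing topple.

Things in the scene. Friction and masses are not known exactly. Their poses are not given: they have to be found in the camera images.
- case: Aluminium case of the supply, a closed box 160 long (its x) x 60 wide (its y) x 36 mm high, about 0.35 kg: the bottom of the pile, standing on the bench. The toroid and the transformer stand on its top side by side, one towards each end, centres about 43 mm from its middle. Origin: centre of its underside; z up.
- toroid: Copper-wound toroidal transformer, a flat-topped copper disc 56 mm in diameter, 30 mm high, axis upright, with a black centre spot on top, about 0.22 kg. Stands on the case and carries either the capacitor or the heat sink. Origin: centre of its underside; z up.
- transformer: Square transformer, a bright steel block with dark lamination lines and four brass bolt heads, 50 x 50 mm (x, y) and 30 mm high, about 0.25 kg. Stands on the case, roughly square with it, and carries either the capacitor or the heat sink. Origin: centre of its underside; z up.
- capacitor: Capacitor, an upright black cylinder 30 mm in diameter and 36 mm high with an aluminium disc on top, about 40 g. Stands at the top of the pile on the toroid or on the transformer. Origin: centre of its underside; z up.
- heatsink: Small dark heat sink with upright fins running along its x, 48 (x) x 24 (y) x 30 mm high, solid enough to grip across the 24 mm (on its outer fins), about 60 g. Stands at the top of the pile on the toroid or on the transformer. Origin: centre of its underside; z up.
- nest_case: Fixed, grey-floored tray with a white rim; floor 3 mm thick (its top is 3 mm above the bench), rim 5 mm wide with its top 7 mm above the bench. Origin: centre of the underside, on the bench; z up. The long nest: pocket 180 (x) x 80 (y) mm, for the case.
- nest_toroid: Fixed, grey-floored tray with a white rim; floor 3 mm thick (its top is 3 mm above the bench), rim 5 mm wide with its top 7 mm above the bench. Origin: centre of the underside, on the bench; z up. The large round nest: pocket 76 mm in diameter, for the toroid.
- nest_transformer: Fixed, grey-floored tray with a white rim; floor 3 mm thick (its top is 3 mm above the bench), rim 5 mm wide with its top 7 mm above the bench. Origin: centre of the underside, on the bench; z up. The square nest: pocket 70 x 70 mm (x, y), for the square transformer.
- nest_capacitor: Fixed, grey-floored tray with a white rim; floor 3 mm thick (its top is 3 mm above the bench), rim 5 mm wide with its top 7 mm above the bench. Origin: centre of the underside, on the bench; z up. The small round nest: pocket 50 mm in diameter, for the capacitor.
- nest_heatsink: Fixed, grey-floored tray with a white rim; floor 3 mm thick (its top is 3 mm above the bench), rim 5 mm wide with its top 7 mm above the bench. Origin: centre of the underside, on the bench; z up. The small oblong nest: pocket 68 (x) x 44 (y) mm, for the heat sink.
Mind the look-alikes: they are no part of the job. What is shaped like the nest_transformer but green is not meant. Leave any red look-alike of the heatsink alone.

How it is judged (in metres and radians):
On the way:
1. the four smaller parts lie flat in their nests while the case is not yet in its own (horizontal distance between toroid and nest_toroid below 0.015 m and z of toroid in the frame of nest_toroid below 0.005 m and horizontal distance between transformer and nest_transformer below 0.015 m and z of transformer in the frame of nest_transformer below 0.005 m and horizontal distance between capacitor and nest_capacitor below 0.015 m and z of capacitor in the frame of nest_capacitor below 0.005 m and horizontal distance between heatsink and nest_heatsink below 0.015 m and z of heatsink in the frame of nest_heatsink below 0.005 m and horizontal distance between case and nest_case above 0.05 m), for 0.1 s.
At the end, for the whole second after the job is handed in: Each of the five parts is at rest and upright (within 0.06 rad) in its own nest, lying flat on the nest's floor (its underside less than 5 mm above the bench, so not on the rim), its centre within 15 mm of the nest's centre (horizontal distance between case and nest_case below 0.015 m and z of case in the frame of nest_case below 0.005 m and angle between each of case, toroid, transformer, capacitor, heatsink's own z axis and vertical below 0.06 rad and linear speed of each of case, toroid, transformer, capacitor, heatsink below 0.01 m/s and angular speed of each of case, toroid, transformer, capacitor, heatsink below 0.1 rad/s and horizontal distance between toroid and nest_toroid below 0.015 m and z of toroid in the frame of nest_toroid below 0.005 m and horizontal distance between transformer and nest_transformer below 0.015 m and z of transformer in the frame of nest_transformer below 0.005 m and horizontal distance between capacitor and nest_capacitor below 0.015 m and z of capacitor in the frame of nest_capacitor below 0.005 m and horizontal distance between heatsink and nest_heatsink below 0.015 m and z of heatsink in the frame of nest_heatsink below 0.005 m); the robot touches nothing.
It fails at once if a part toppled (tilted more than 0.7 rad) (angle between any of case, toroid, transformer, capacitor, heatsink's own z axis and vertical above 0.7 rad).
It fails at once if a part dropped or knocked flying (moving faster than 0.6 m/s while the fingers do not touch it: a free fall of about 20 mm) ((contact force between the fingers and case below 0.02 N and linear speed of case above 0.6 m/s) or (contact force between the fingers and toroid below 0.02 N and linear speed of toroid above 0.6 m/s) or (contact force between the fingers and transformer below 0.02 N and linear speed of transformer above 0.6 m/s) or (contact force between the fingers and capacitor below 0.02 N and linear speed of capacitor above 0.6 m/s) or (contact force between the fingers and heatsink below 0.02 N and linear speed of heatsink above 0.6 m/s)).
It also fails if it takes over 136 s, if anything falls off the work surface, if the arm or the gripper's body presses on something with over 40 N, if the wrist force passes 120 N, or if a joint passes its speed limit or range.

## Robot

A 6-joint arm with a two-finger parallel gripper is mounted at the origin on the work surface. World frame = base frame: x ahead of the robot, y to its left, z up, the work surface at z = 0. Lengths are in mm, angles in rad, forces in N, time in s.
With the tool pointing down it reaches from about 300 to 875 mm from the base axis. Payload 4.2 kg.
Tool frame: the origin (TCP) lies at the centre of the arm's flange, where the gripper is bolted on; the fingertips stand 173 mm ahead of it and the grasp point (between the pads) lies 155 mm ahead of it; z points along the fingers, y is the line along which they close (so a half turn about z gives the same grasp; the last joint's range is limited). The gripper opens to 85 mm and grips with 20 to 120 N. Pads are 22 mm wide; open, the fingers measure 114 mm over their backs; the gripper's body (76 mm by 85 mm) begins 54 mm behind the grasp point. The pads swing forward as they close: fully open they stand 13 mm farther back than shut.
Start: joints at [-1.235, 0.32, 1.565, -0, 1.257, -0.02], TCP at [200.294, -538.985, 404.738] pointing down, gripper open.
Joint ranges: [-3.11, 3.11], [-0.84, 2.01], [0.21, 2.61], [-1.34, 4.49], [0.05, 2.63], [-2.56, 2.56]. Speed limits (rad/s): [2.57, 2.57, 3.14, 3.14, 3.14, 3.14].

## Interface

Orientations are given as [roll, pitch, yaw] about the fixed x, y, z axes, in that order (R = Rz(yaw) Ry(pitch) Rx(roll)).
In Python, from bench import robot gives the robot as it stands. Calls block until the motion is done:
- robot.goto(position, orientation): joint-space move of the TCP to a pose.
- robot.movel(position, frame=None, feed=150, max_force=None): straight line of the TCP; frame=None keeps the orientation; feed is the mean speed in mm/s. With max_force (N) it stops when the force on the tool has changed by that much, and returns True; else False.
- robot.move_joints(angles): joint-space move.
- robot.grip(opening, grasp_force=None): finger opening in mm; grasp_force is the grip in N (None keeps the last); returns when the fingers have stopped.
- robot.dwell(seconds).
- robot.solve_ik(position, orientation): joint angles nearest the present ones, or None.
- robot.state(): the state.
- robot.camera(name): name is "scene" or "top" or "wrist"; returns (picture, depth): 384x512x3 uint8, blue, green, red; 384x512 float32, mm along the optical axis (not along the pixel's ray), 0 where there is no reading.
- robot.calibration(name): a dict with "camera_matrix" (3x3 intrinsics, pixels), "pose" (4x4, takes a point from camera to world coordinates). Camera axes: x right, y down, z forward; pixel columns grow to the right and rows downward; lengths in mm; the calibration is good to about 2 mm. A picture is of the moment at which its call begins: read the wrist's pose just before it. calibration takes no time and is no camera call; for the wrist camera it gives the pose at the moment of the call.
A pose or a line that the arm cannot do raises robot.Unreachable and nothing moves.
- robot.job_done(): hands the job in; it is judged then, once.
The state is a dict: "time_s": time; "joint_pos": joint angles; "joint_velocities": joint speeds; "joint_efforts": joint torques, N m; "position": TCP position; "eef_rot": TCP orientation; "wrist_force": force on the tool from outside, world axes, zero at the start; "torque": the same for the moment, N m; "width": finger opening in mm; "grip_force": force on a finger pad.
Only numpy, scipy, OpenCV 4.12 (cv2) and the standard library are available. Lean on these libraries where they do the work, as an engineer would, in place of code of your own. Each camera call takes 0.05 s, during which the arm holds its last target. There are 200 camera calls.

## Working session

There is one attempt and no reset: what is moved stays moved. The work goes in short steps, each a Python script; the robot and the scene stay as the last script left them, time stands still between calls to the robot, and variables do not carry over. Pictures are saved under pics/ and viewed, at most 14 in all, crops included, and the job is handed in when it is done.

```bash
ls; mkdir -p pics
python3 - <<'E'
from bench import robot
import cv2,numpy as np
for n in("top","scene"):
    p,d=robot.camera(n); cv2.imwrite(f"pics/{n}0.png",p); np.savez(f"{n}0.npz",p=p,d=d,**robot.calibration(n))
    c=robot.calibration(n); print(n,np.round(c["camera_matrix"],1).tolist(),np.round(c["pose"],3).tolist())
    print((d>0).mean())
s=robot.state();print({k:np.round(v,3).tolist() for k,v in s.items()})
E
```

```text
pics
top [[403.2, 0.0, 253.6], [0.0, 403.2, 190.5], [0.0, 0.0, 1.0]] [[0.008, -0.997, 0.083, 516.79], [-1.0, -0.008, 0.004, 52.408], [-0.004, -0.083, -0.997, 1081.085], [0.0, 0.0, 0.0, 1.0]]
0.9961802164713541
scene [[364.0, 0.0, 253.8], [0.0, 364.0, 191.6], [0.0, 0.0, 1.0]] [[-0.605, 0.567, -0.559, 1083.311], [0.796, 0.423, -0.433, 437.858], [-0.009, -0.707, -0.707, 690.447], [0.0, 0.0, 0.0, 1.0]]
0.9963124593098959
{'time_s': 0.1, 'joint_pos': [-1.235, 0.32, 1.566, -0.0, 1.257, -0.02], 'joint_velocities': [0.0, 0.0, -0.003, 0.001, 0.001, 0.001], 'joint_efforts': [-0.0, -41.641, -23.471, -0.0, 0.005, -0.0], 'position': [200.25, -538.846, 403.96], 'eef_rot': [-3.14, -0.0, 0.356], 'wrist_force': [0.939, -0.208, 0.791], 'torque': [-0.018, 0.013, -0.023], 'grip_force': 0.0, 'width': 85.476}
```

View pics/top0.png

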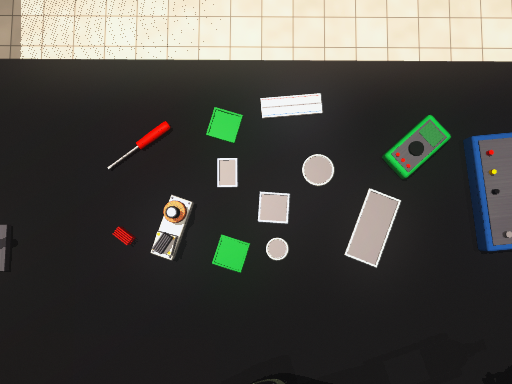

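View pics/scene0.png

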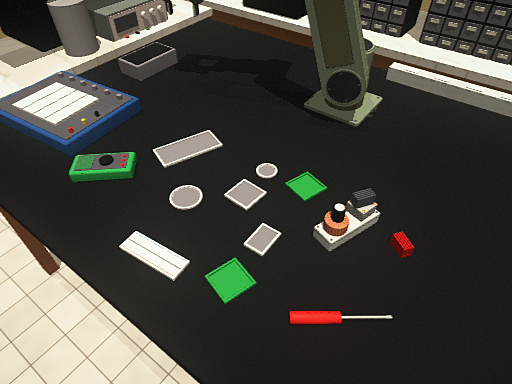

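The top view shows the pile around (172,227), with the capacitor on the toroid at (175,211) and the heat sink on the transformer at (165,244). The nests are small oblong (228,172), square (274,207), large round (318,170), small round (277,249) and long (373,228). The red and green items are decoys.

```bash
cat > h.py <<'E'
from bench import robot
import cv2,numpy as np,json
def ray(px,cal,z):
    px=np.atleast_2d(px).astype(float); K,P=cal["camera_matrix"],cal["pose"]
    r=np.c_[px,np.ones(len(px))]@np.linalg.inv(K).T@P[:3,:3].T; o=P[:3,3]
    return (o+r*((z-o[2])/r[:,2])[:,None])[:,:2]
def cloud(d,cal):
    v,u=np.indices(d.shape); K,P=cal["camera_matrix"],cal["pose"]
    c=np.dstack([u,v,np.ones_like(u)])@np.linalg.inv(K).T*d[...,None]
    return c@P[:3,:3].T+P[:3,3]
def rect(pts):  # world xy -> centre, (long,short), yaw of long axis
    (c,(w,h),a)=cv2.minAreaRect(np.float32(pts)); a=np.radians(a)
    if w<h: w,h,a=h,w,a+np.pi/2
    return np.array(c),(w,h),(a+np.pi/2)%np.pi-np.pi/2
E
python3 - <<'E'
from h import *
f=np.load("top0.npz"); p=f["p"]; cal=f
hsv=cv2.cvtColor(p,cv2.COLOR_BGR2HSV)
m=((hsv[...,1]<70)&(hsv[...,2]>90)).astype(np.uint8)
cs,_=cv2.findContours(m,cv2.RETR_EXTERNAL,cv2.CHAIN_APPROX_NONE)
N={}
for c in cs:
    if not 150<cv2.contourArea(c)<6000: continue
    px=c[:,0]
    ct,(w,h),a=rect(ray(px,cal,7)); print(px.mean(0).round(),ct.round(1),round(w),round(h),round(a,3))
    for n,q in dict(heatsink=(228,172),transformer=(274,207),toroid=(318,170),capacitor=(277,249),case=(373,228)).items():
        if np.hypot(*(px.mean(0)-q))<10: N[n]=[*map(float,ct),float(a)]
json.dump(N,open("nests.json","w")); print(N)
X=cloud(f["d"],f); s=X[180:275,140:205].reshape(-1,3)
for lo,hi in((28,42),(60,72),(90,110)):
    t=s[(s[:,2]>lo)&(s[:,2]<hi)]; print(lo,len(t),np.median(t[:,2]),rect(t[:,:2]))
# wrist view over the pile
R=[-np.pi,0,0.0]; t=s[s[:,2]>28].mean(0); print(t)
print(np.round(robot.calibration("wrist")["pose"],3).tolist())
robot.goto([t[0]-40,t[1],420],R)
c=robot.calibration("wrist"); pp,d=robot.camera("wrist"); print(np.round(c["pose"],3).tolist(),c["camera_matrix"][0,0])
np.savez("w1.npz",p=pp,d=d,**c); cv2.imwrite("pics/w1.png",pp); print(robot.state()["time_s"],robot.state()["joint_pos"])
E
```

```text
[277. 248.] [453.4  -6.1] 60 58 0.005
[173. 225.] [508.1 274.9] 164 64 -0.338
[273. 207.] [562.8   3.8] 82 81 -0.059
[372. 227.] [ 511.9 -258.7] 192 92 -0.368
[227. 172.] [656.  128.8] 76 54 0.011
[318. 169.] [ 664.6 -114.1] 84 83 -0.002
[499. 188.] [ 611.8 -593.6] 284 87 0.007
[419. 145.] [ 732.7 -386.6] 143 67 -0.835
[291. 105.] [840.4 -43. ] 166 57 -1.479
{'capacitor': [453.44146728515625, -6.135072708129883, 0.005485104837775978], 'transformer': [562.84912109375, 3.7754745483398438, -0.0594492123816206], 'case': [511.86077880859375, -258.70294189453125, -0.36794899410807247], 'heatsink': [655.9678955078125, 128.76968383789062, 0.011470667578648452], 'toroid': [664.6005249023438, -114.12710571289062, -0.0019403791702314876]}
28 601 36.189424413868664 (array([508.3409729 , 269.91329956]), (160.2506866455078, 60.971675872802734), np.float64(-0.3271038261534187))
60 422 66.52054370256985 (array([509.42547607, 268.46414185]), (135.611572265625, 54.72220230102539), np.float64(-0.2849840693010517))
90 288 98.14661305320857 (array([502.48184204, 268.55786133]), (118.17086791992188, 32.910343170166016), np.float64(-0.3300801749876907))
[509.16598852 260.31944675  78.46761438]
[[0.348, -0.894, -0.284, 272.488], [-0.938, -0.332, -0.103, -512.522], [-0.002, 0.302, -0.953, 374.422], [0.0, 0.0, 0.0, 1.0]]
[[-0.002, -0.953, -0.302, 546.557], [-1.0, 0.002, 0.001, 259.181], [-0.0, 0.302, -0.953, 390.438], [0.0, 0.0, 0.0, 1.0]] 337.7054387418964
3.1083 [ 4.84057567e-01  2.49488514e-01  1.62537933e+00 -1.44628280e-04
  1.26674615e+00  2.05587574e+00]
```

View pics/w1.png

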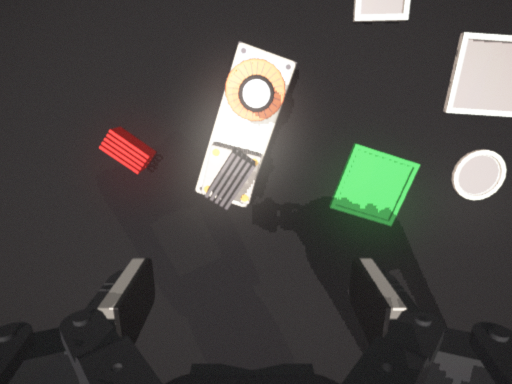

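The wrist view shows the capacitor disc at (257,93) on the toroid and the heat sink at about (232,178) on the transformer. The heat sink is turned relative to the case, whose centre is near (246,125).

```bash
cat >> h.py <<'E'
def layer(f,zt,box,near,tol=3,rad=45):
    X=cloud(f["d"],f); (u0,v0,u1,v1)=box
    s=X[v0:v1,u0:u1].reshape(-1,3); s=s[abs(s[:,2]-zt)<tol]
    return s[np.hypot(*(s[:,:2]-near).T)<rad]
def look(name,x,y,z=420):
    robot.goto([x-40,y,z],[-np.pi,0,0.0]); robot.dwell(.2)
    c=robot.calibration("wrist"); p,d=robot.camera("wrist")
    np.savez(name+".npz",p=p,d=d,**c); cv2.imwrite(f"pics/{name}.png",p); return np.load(name+".npz")
N=json.load(open("nests.json")) if __import__("os").path.exists("nests.json") else {}
def pose(xyz,yaw):  # flange pose for a grasp point, choosing the half turn with the easier wrist
    P=[xyz[0],xyz[1],xyz[2]+155]; j0=robot.state()["joint_pos"]; best=None
    for y in (yaw,yaw+np.pi,yaw-np.pi):
        o=[-np.pi,0,(y+np.pi)%(2*np.pi)-np.pi]; j=robot.solve_ik(P,o)
        if j is not None and (best is None or abs(j[5])<best[0]): best=(abs(j[5]),P,o)
    return best[1],best[2]
def pick(xy,yaw,z,top,width,pre,force):
    P,o=pose([*xy,245],yaw); robot.grip(pre); robot.goto(P,o)
    robot.movel([P[0],P[1],z+top+155],feed=120)
    robot.grip(width-6,force); s=robot.state(); print("gripped",s["width"],s["grip_force"])
    robot.movel([P[0],P[1],z+top+155+15],feed=40)
    robot.movel(P,feed=150); s=robot.state(); print("lifted",s["width"],s["grip_force"],s["time_s"])
def place(xy,yaw,top,rel,h=60):
    P,o=pose([*xy,245],yaw); robot.goto(P,o)
    robot.movel([P[0],P[1],3+top+155+10],feed=150)
    hit=robot.movel([P[0],P[1],3+top+155-2.5],feed=15,max_force=6)
    s=robot.state(); print("down",hit,s["position"][2]-155-top,s["time_s"])
    robot.grip(rel); robot.movel(P,feed=200)
E
python3 - <<'E'
from h import *
f=np.load("w1.npz"); B=(190,35,305,215)
def show(n,pts): print(n,len(pts),np.median(pts[:,2]).round(1),pts[:,:2].mean(0).round(1),[np.round(v,3) for v in rect(pts[:,:2])])
a=np.array
show("cap",layer(f,102,B,a([550,255]),3,40))
show("hs",layer(f,96,B,a([465,280]),3,40))
show("tor",layer(f,66,B,a([550,255]),3,45))
show("trf",layer(f,66,B,a([468,283]),3,45))
show("case",layer(f,36,B,a([508,270]),3,110))
E
```

```text
cap 1053 103.3 [544.5 256. ] [array([544.368, 255.994]), array([28.909, 28.79 ]), np.float64(-0.016)]
hs 973 97.1 [469.3 279.1] [array([468.698, 279.537]), array([48.472, 24.106]), np.float64(-0.579)]
tor 1915 67.0 [549.3 257.1] [array([547.243, 256.441]), array([55.432, 54.571]), np.float64(-0.356)]
trf 1109 67.1 [470.3 282. ] [array([468.338, 280.258]), array([52.213, 50.132]), np.float64(-0.257)]
case 3187 36.9 [521.8 265.9] [array([507.123, 269.093]), array([159.547,  59.974]), np.float64(-0.325)]
```

Run:
```python
from h import *
pick([544.4,256],-0.325,66,25,30,60,25)
place(N["capacitor"][:2],-0.3,25,50)
pick([468.8,279.4],-0.579,66,24,24,55,30)
place(N["heatsink"][:2],N["heatsink"][2],24,40)
f=look("w2",507,269); print(robot.state()["time_s"])
B=(190,35,305,215); a=np.array
for n,z,c,r in(("tor",66,[547,256],45),("trf",66,[468,280],45),("case",36,[508,270],110)):
    p=layer(f,z,B,a(c),3,r); print(n,len(p),[np.round(v,3) for v in rect(p[:,:2])])
```

```text
gripped 29.28248493884442 24.76434499025345
lifted 29.115778161228267 24.713880121707916 9.3333
down True 3.621663250546959 12.575
gripped 23.535185601959775 30.059615671634674
lifted 23.630234928376982 29.594274759292603 18.8917
down True 3.605336236239509 22.0
26.7167
tor 2985 [array([547.097, 256.383]), array([55.455, 55.269]), np.float64(-0.775)]
trf 2496 [array([467.014, 280.621]), array([50.445, 50.044]), np.float64(-0.254)]
case 3280 [array([507.102, 269.143]), array([159.764,  59.881]), np.float64(-0.326)]
```

View pics/w2.png

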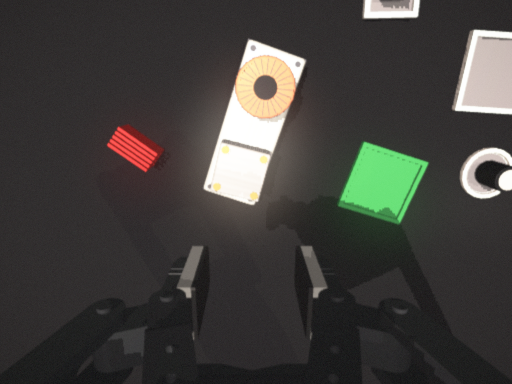

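The pile is undisturbed: the toroid is at (265,87), the transformer at (240,172), and the capacitor stands in its nest at (488,175). Toroid and transformer next.

Run:
```python
from h import *
pick([547.1,256.4],-0.326,36,23,56,84,60)
place(N["toroid"][:2],-0.3,23,72)
pick([467.1,280.6],-0.254,36,23,50,80,60)
place(N["transformer"][:2],N["transformer"][2],23,66)
f=look("w3",507,269); print(robot.state()["time_s"])
p=layer(f,36,(150,20,345,235),np.array([507,269]),3,110); print(len(p),[np.round(v,3) for v in rect(p[:,:2])])
p,d=robot.camera("top"); cv2.imwrite("pics/t3.png",cv2.resize(p[90:300,100:420],None,fx=2.5,fy=2.5)); c=robot.calibration("top")
X=cloud(d,c).reshape(-1,3)
for n,h in dict(capacitor=39,heatsink=33,toroid=33,transformer=33).items():
    q=X[(abs(X[:,2]-h)<4)&(np.hypot(*(X[:,:2]-N[n][:2]).T)<45)]; r=rect(q[:,:2]); print(n,len(q),np.median(q[:,2]).round(1),r[0]-N[n][:2],np.round(r[1],0))
```

```text
gripped 54.23975909164272 63.79260063171387
lifted 54.20319046142433 63.40710639953613 33.5833
down True 3.921171116884466 37.1833
gripped 48.97022561990296 64.53903079032898
lifted 48.86626926683312 63.68659973144531 44.5167
down True 3.6915086125539744 47.8083
52.625
8933 [array([507.131, 269.092]), array([159.666,  59.956]), np.float64(-0.326)]
capacitor 92 39.9 [1.64004517 1.25226021] [28. 27.]
heatsink 86 34.1 [0.33660889 0.71827698] [45. 21.]
toroid 331 33.6 [1.06732178 1.41993713] [54. 53.]
transformer 347 33.7 [0.42211914 0.91388321] [50. 50.]
```

View pics/t3.png

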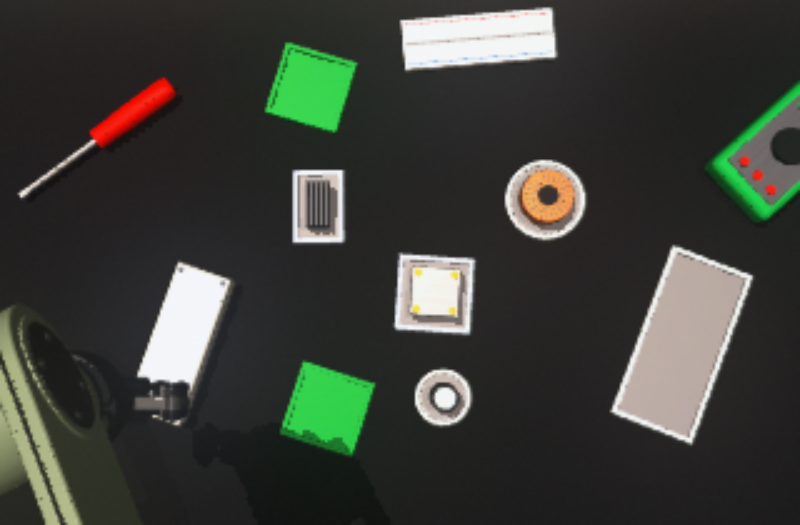

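All four small parts lie centred in their nests: heat sink (320,203), toroid (548,195), transformer (435,292) and capacitor (444,398). The case at (190,335) is free, so it goes next.

Run:
```python
from h import *
pick([507.1,269.1],-0.326,0,25,60,84,80)
place(N["case"][:2],N["case"][2],25,78)
robot.goto([350,150,450],[-np.pi,0,-1.2]); print(robot.state()["time_s"])
p,d=robot.camera("top"); cv2.imwrite("pics/t4.png",cv2.resize(p[90:300,100:420],None,fx=2.5,fy=2.5)); c=robot.calibration("top")
X=cloud(d,c).reshape(-1,3)
for n,h in dict(capacitor=39,heatsink=33,toroid=33,transformer=33,case=39).items():
    q=X[(abs(X[:,2]-h)<4)&(np.hypot(*(X[:,:2]-N[n][:2]).T)<(110 if n=="case" else 45))]; r=rect(q[:,:2]); print(n,len(q),np.median(q[:,2]).round(1),r[0]-N[n][:2],np.round(r[1],0),r[2])
```

```text
gripped 58.327807016039166 88.37787866592407
lifted 58.51306548929501 87.3844563961029 59.7917
down True 3.8576446122640107 63.8667Traceback (most recent call last):
  File "<stdin>", line 4, in <module>
bench.Unreachable: the arm cannot take that pose within its joint ranges
```

Run:
```python
from h import *
P,o=pose([400,200,260],0.5); robot.goto(P,o); print(robot.state()["time_s"])
p,d=robot.camera("top"); cv2.imwrite("pics/t4.png",cv2.resize(p[90:300,100:420],None,fx=2.5,fy=2.5)); c=robot.calibration("top")
X=cloud(d,c).reshape(-1,3)
for n,h in dict(capacitor=39,heatsink=33,toroid=33,transformer=33,case=39).items():
    q=X[(abs(X[:,2]-h)<4)&(np.hypot(*(X[:,:2]-N[n][:2]).T)<(110 if n=="case" else 45))]; r=rect(q[:,:2]); print(n,len(q),np.median(q[:,2]).round(1),r[0]-N[n][:2],np.round(r[1],0),r[2])
```

```text
67.1583
capacitor 97 39.4 [0.94229126 0.69979858] [28. 27.] 0.47328693549576695
heatsink 85 34.2 [0.487854  0.7232666] [46. 21.] 0.00823947763474453
toroid 330 33.9 [0.546875   1.18467712] [54. 54.] -0.7785968494475495
transformer 352 33.9 [0.4163208  0.83191109] [50. 49.] 1.5658451108542755
case 1367 39.7 [2.19451904 1.21600342] [160.  61.] -0.36878496037424835
```

View pics/t4.png

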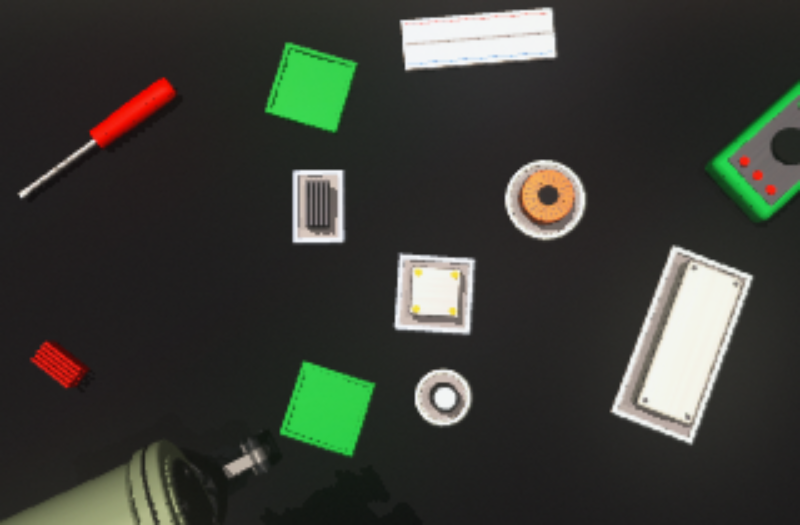

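All five parts are in their nests, with the case at (690,340), and the arm is clear of everything.

```bash
python3 -c "
from bench import robot
print(robot.job_done())"
```

```text
the job is handed in; nothing more can be done
None
```

The job is handed in at about 67 s of the 136 s limit: all five parts lie flat in their own nests, within about 3 mm of centre by the last camera check, though the hand-in gave no verdict.

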